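# Stack the pantry canister set

## Task

Put the stacking canister set together on the middle of the round wooden board: the tall blue canister at the bottom, the charcoal one seated in its mouth, the low yellow one seated in that, and last the wooden lid on top, each let go before the next is added. Leave the tower upright, with every piece fully home, and do not disturb the bottle or the bowl.

Things in the scene. Friction and masses are not known exactly. Their poses are not given: they have to be found in the camera images.
- tall_canister: Tall blue ceramic canister, upright on the worktop (z = 0), 70 mm high in all. Tapered foot 9 mm high (radius 19 mm at the bottom, 25.5 at the top), then a plain cylinder 66 mm across. Wall 5 mm; open mouth 56 mm wide, 56 mm deep, takes the foot of the next piece, whose shoulder rests on this rim, its origin 61 mm above this one. Origin: centre of underside, z up; yaw is free.
- middle_canister: Charcoal-grey ceramic canister, upright on the worktop (z = 0), 58 mm high in all. Tapered foot 9 mm high (radius 19 mm at the bottom, 25.5 at the top), then a plain cylinder 66 mm across. Wall 5 mm; open mouth 56 mm wide, 44 mm deep, takes the foot of the next piece, whose shoulder rests on this rim, its origin 49 mm above this one. Origin: centre of underside, z up; yaw is free.
- low_canister: Low mustard-yellow ceramic canister, upright on the worktop (z = 0), 46 mm high in all. Tapered foot 9 mm high (radius 19 mm at the bottom, 25.5 at the top), then a plain cylinder 66 mm across. Wall 5 mm; open mouth 56 mm wide, 32 mm deep, takes the foot of the next piece, whose shoulder rests on this rim, its origin 37 mm above this one. Origin: centre of underside, z up; yaw is free.
- lid: Round brown wooden lid, 47 mm high in all, foot down on the worktop (z = 0). From below: tapered foot 9 mm high (radius 19 mm at the bottom, 25.5 at the top), disc 66 mm across and 8 mm thick, upright cylindrical knob 24 mm across and 30 mm high. Seated, its foot is in a canister's mouth and its disc rests on the rim. Origin: centre of underside, z up; yaw is free.
- round_board: Round pale wooden board, flat, 130 mm in diameter and 15 mm thick, fixed to the work surface: the tower stands on it. Origin at the centre of its underside (its top is 15 mm above).
- marble_slab: Rectangular pale marble slab, 110 x 140 mm, 12 mm thick, fixed; not part of the job. Origin at the centre of its underside.
- bottle: Loose stoppered green glass bottle, 64 mm in diameter, 190 mm high; to be left alone. Origin at the centre of its underside.
- bowl: Loose white ceramic bowl, 120 mm in diameter, 55 mm high; to be left alone. Origin at the centre of its underside.

How it is judged:
On the way, in this order (a step that is already met when the one before it is completed fails the run):
1. the blue canister stands on the round wooden board, let go (horizontal distance between tall_canister and round_board below 0.02 m and height (world z) of tall_canister between 0.011 and 0.019 m and angle between tall_canister's own z axis and vertical below 0.1 rad and contact force between the fingers and tall_canister below 0.1 N), for 0.2 s.
2. the charcoal canister is seated in the blue one, let go (horizontal distance between middle_canister and tall_canister below 0.008 m and z of middle_canister in the frame of tall_canister between 0.057 and 0.065 m and angle between middle_canister's own z axis and vertical below 0.1 rad and contact force between the fingers and middle_canister below 0.1 N), for 0.2 s.
3. the yellow canister is seated in the charcoal one, let go (horizontal distance between low_canister and middle_canister below 0.008 m and z of low_canister in the frame of middle_canister between 0.045 and 0.053 m and angle between low_canister's own z axis and vertical below 0.1 rad and contact force between the fingers and low_canister below 0.1 N), for 0.2 s.
4. the lid is seated on the yellow canister, let go (horizontal distance between lid and low_canister below 0.008 m and z of lid in the frame of low_canister between 0.033 and 0.041 m and angle between lid's own z axis and vertical below 0.1 rad and contact force between the fingers and lid below 0.1 N), for 0.2 s.
At the end, for the whole second after the job is handed in: The blue canister stands on the round board within 20 mm of its centre; the charcoal canister is in the blue one, the yellow one in the charcoal one and the lid on the yellow one, each within 8 mm sideways and 4 mm in height of fully seated; all are within 0.1 rad of upright, let go and at rest (all of step 1 and all of step 2 and all of step 3 and all of step 4 and linear speed of each of tall_canister, middle_canister, low_canister, lid below 0.02 m/s); the robot touches nothing.
It fails at once if the bottle is disturbed (moved more than 20 mm or tipped) (distance of bottle from where it was at the start of the episode above 0.02 m or angle between bottle's own z axis and vertical above 0.3 rad).
It fails at once if the bowl is disturbed (moved more than 20 mm or tipped) (distance of bowl from where it was at the start of the episode above 0.02 m or angle between bowl's own z axis and vertical above 0.3 rad).
It also fails if it takes over 112 s, if anything falls off the work surface, if the arm or the gripper's body presses on something with over 40 N, if the wrist force passes 120 N, or if a joint passes its speed limit or range.

## Robot

A 6-joint arm with a two-finger parallel gripper is mounted at the origin on the work surface. World frame = base frame: x ahead of the robot, y to its left, z up, the work surface at z = 0. Lengths are in m, angles in rad, forces in N, time in s.
With the tool pointing down it reaches from about 0.35 to 0.85 m from the base axis. Payload 8.1 kg.
Tool frame: the origin (TCP) lies on the front face of the gripper's body, between the roots of the fingers; the fingertips stand 84 mm ahead of it and the grasp point (between the pads) lies 65 mm ahead of it; x points along the fingers, y is the direction in which the jaws open and shut, and the axes are right-handed (so a half turn about x gives the same grasp; the last joint's range is limited). The gripper opens to 93 mm and grips with 3 to 60 N. Pads are 15 mm wide; open, the fingers measure 128 mm over their backs; the gripper's body (75 mm by 188 mm) begins 65 mm behind the grasp point.
Start: joints at [1.134, 0.13, 1.488, -0, 1.523, -0.085], TCP at [0.207, 0.563, 0.303] pointing down, gripper open.
Joint ranges: [-2.96, 2.96], [-0.89, 2.26], [0.02, 2.5], [-1.34, 4.48], [0, 2.73], [-2.66, 2.66]. Speed limits (rad/s): [2.39, 2.39, 2.79, 3.14, 3.14, 3.14].

## Interface

Orientations are given as a rotation vector (axis times angle).
In Python, from plant import telemetry, read_camera, camera_params, robot gives the robot as it stands.
- The arm moves only by the tool step_arm, never from a script. Its argument "commands" is a list of rows, each an object with "xyz": the shift along the tool's x, y, z in mm, a list of three; "turn": the turn, a rotation vector about the tool's x, y, z in rad, a list of three; "grip": the finger opening in mm, from 0 to 93. In form: [{"xyz": [dx, dy, dz], "turn": [ax, ay, az], "grip": grip}, ...]. A call has 1 to 12 rows; each row is the pose to reach, as a shift and turn from the pose commanded when the call began, along the tool's axes at that moment; what a row does not reach only later rows make up. A row lasts 1/8 s, in which the tool goes at most 62.5 mm and 10.7 degrees, less where a joint would pass 70% of its speed; a pose out of reach is approached as far as the arm can. A call with a gripper value outside its range is refused whole. The fingers move at their own pace and stop on an object; "force" is the grip in N (left out, the last holds). Time passes only in rows, so rows that repeat a pose let the fingers close. It gives the time, the measured TCP pose, the force and the opening at its end, in the units of the state.
- telemetry.read_state(): the state, without advancing time (a new reading comes with each control period).
- read_camera(name): name is "scene" or "top" or "wrist"; returns the picture (480x640x3 uint8, red, green, blue); there is no depth.
- camera_params(name): a dict with "mtx" (3x3 intrinsics, pixels), "rvec" (rotation vector, rad) and "tvec" (3), from world to camera coordinates, as OpenCV has them. Camera axes: x right, y down, z forward; pixel columns grow to the right and rows downward; lengths in m; the calibration is good to about 2 mm. A picture is of the moment at which its call begins: read the wrist's pose just before it. camera_params takes no time and is no camera call; for the wrist camera it gives the pose at the moment of the call.
- robot.close_job(): hands the job in, once; it reports no verdict.
The state is a dict: "t": time; "q": joint angles; "dq": joint speeds; "joint_torque": joint torques, N m; "tool_pos": TCP position; "orientation": TCP orientation; "force": force on the tool from outside, world axes, zero at the start; "wrist_torque": the same for the moment, N m; "opening": finger opening in m.
Only numpy, scipy, OpenCV 4.12 (cv2) and the standard library are available. Lean on these libraries where they do the work, as an engineer would, in place of code of your own. Each camera call takes 0.05 s, during which the arm holds its last target. There are 200 camera calls.

## Working session

There is one attempt and no reset: what is moved stays moved. The work goes in short steps, Python scripts to look and compute and a tool call to move; the robot and the scene stay as the last step left them, time stands still between calls to the robot, and variables do not carry over. Pictures are saved under pics/ and viewed, about 12 in all and at most 16, crops included, and the job is handed in when it is done.

Besides the shell and the picture viewer there is one more tool, called after "Emit:" as name(argument=value, ...) on one line, values as JSON. step_arm: Moves the arm, as the interface text tells. Its arguments: {"type":"object","properties":{"commands":{"type":"array"},"force":{"type":"number"}},"required":["commands"]}

```bash
mkdir -p pics; cat > h.py <<'E'
import numpy as np, cv2
from plant import telemetry, read_camera, camera_params, robot
def save(name,fn):
    im=read_camera(name); cv2.imwrite(fn,im[:,:,::-1]); return im
def P(name):
    c=camera_params(name); R=cv2.Rodrigues(np.array(c['rvec'],float))[0]; return np.array(c['mtx']),R,np.array(c['tvec'],float).ravel()
def ray(p,uv,z):
    K,R,t=p; d=R.T@np.linalg.solve(K,[uv[0],uv[1],1.]); o=-R.T@t
    return o+d*(z-o[2])/d[2]
def proj(p,X):
    K,R,t=p; c=(np.atleast_2d(X)@R.T+t)@K.T; return c[:,:2]/c[:,2:]
E
python3 - <<'E'
from h import *
s=telemetry.read_state(); print(s)
print(cv2.Rodrigues(np.array(s['orientation'],float))[0].round(3))
save('top','pics/top1.png'); save('scene','pics/scene1.png')
for n in('top','scene'):
    K,R,t=P(n); print(n,-R.T@t,R[2],K[0,0])
E
```

```text
{'t': 0.0, 'q': array([ 1.13361106e+00,  1.31135877e-01,  1.48930617e+00,  5.56829518e-07,
        1.52299487e+00, -8.54038464e-02]), 'dq': array([ 6.94384809e-04,  1.74443874e-04, -1.41881102e-04,  3.65283215e-05,
        5.85601295e-04, -8.95981382e-04]), 'joint_torque': array([-3.40517021e-03, -5.59809387e+01, -4.91775978e+01,  7.63591100e-02,
        3.47837352e-02, -1.63655895e-04]), 'tool_pos': array([0.2065424 , 0.5628758 , 0.30168765]), 'orientation': array([ 0.27464359,  1.55359153, -0.27745404]), 'force': array([-0.18737049,  1.09340423, -0.60095129]), 'wrist_torque': array([0.00152077, 0.02044717, 0.01093073]), 'opening': 0.092896198677701}
[[-0.001  0.345  0.939]
 [-0.002  0.939 -0.345]
 [-1.    -0.002 -0.   ]]
top [ 0.53247686 -0.01190629  1.11275979] [ 0.09382618  0.01114841 -0.99552617] 528.9626217194974
scene [1.18134237 0.3986917  0.8139055 ] [-0.55194359 -0.37772697 -0.74342491] 576.3681180608452
```

View pics/top1.png

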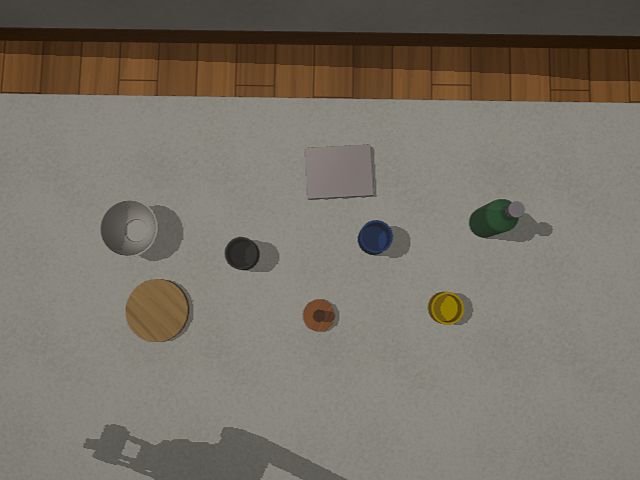

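View pics/scene1.png

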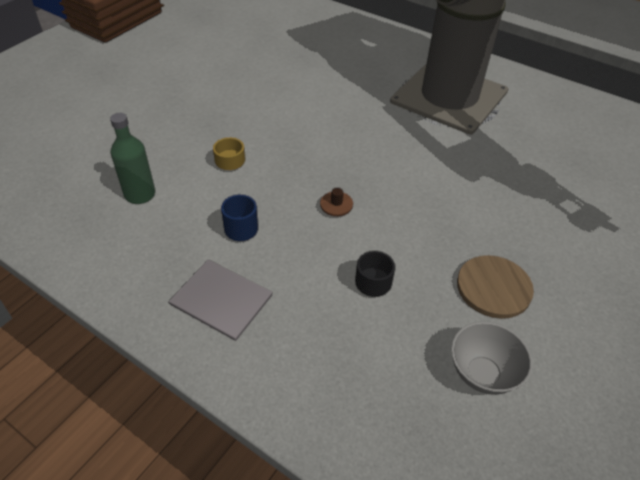

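The top view shows the blue canister near (375,237), charcoal (242,253), yellow (446,308), lid knob (323,316), board (157,310), bowl (129,228) and bottle (490,218). Next I'll enlarge the crops to read these more accurately.

```bash
python3 - <<'E'
from h import *
im=cv2.imread('pics/top1.png')
def tile(c,h,k): 
    t=cv2.resize(im[c[1]-h:c[1]+h,c[0]-h:c[0]+h],None,fx=k,fy=k,interpolation=cv2.INTER_CUBIC); return t
T=[tile((375,238),25,5),tile((242,253),25,5),tile((446,308),25,5),tile((322,315),25,5)]
B=cv2.resize(im[190:350,85:215],None,fx=3,fy=3,interpolation=cv2.INTER_CUBIC)
C=np.vstack([np.hstack(T[:2]),np.hstack(T[2:])]); C=np.clip(C*1.5,0,255).astype(np.uint8)
M=np.zeros((500,900,3),np.uint8); M[:500,:500]=C; M[:480,505:895]=B
cv2.imwrite('pics/crop1.png',M[:, :800] if 0 else cv2.resize(M,(800,444)))
# colour measurement
p=P('top'); hsv=cv2.cvtColor(im,cv2.COLOR_BGR2HSV)
def m(name,lo,hi,box,z):
    k=cv2.inRange(hsv,lo,hi); o=np.zeros_like(k); x0,y0,x1,y1=box; o[y0:y1,x0:x1]=k[y0:y1,x0:x1]
    n,l,s,c=cv2.connectedComponentsWithStats(o); i=1+np.argmax(s[1:,4]); print(name,s[i],c[i].round(1),ray(p,c[i],z).round(4))
m('tall',(105,100,30),(130,255,255),(345,205,420,275),.06)
m('mid',(0,0,0),(180,120,52),(220,230,263,280),.05)
m('low',(20,150,60),(35,255,255),(420,280,475,335),.03)
m('lid',(3,110,40),(16,255,255),(295,290,345,340),.017)
m('board',(8,70,60),(25,255,255),(115,270,200,350),.015)
m('bottle',(40,70,10),(90,255,255),(460,190,530,250),.05)
print('bowl',ray(p,(129,228),.055))
E
```

```text
tall [358 221  35  32 710] [374.5 237.5] [ 0.6382 -0.1228  0.06  ]
mid [225 238  34  32 691] [239.9 253.2] [0.6024 0.1467 0.05  ]
low [428 292  36  33 908] [445.9 307.7] [ 0.5009 -0.2718  0.03  ]
lid [303 300  31  31 755] [318.3 315.1] [ 0.4804 -0.0136  0.017 ]
board [ 126  279   62   63 3107] [156.5 310.2] [0.4838 0.3207 0.015 ]
bottle [ 470  200   48   38 1143] [491.5 219. ] [ 0.6809 -0.3595  0.05  ]
bowl [0.64897157 0.37190164 0.055     ]
```

View pics/crop1.png

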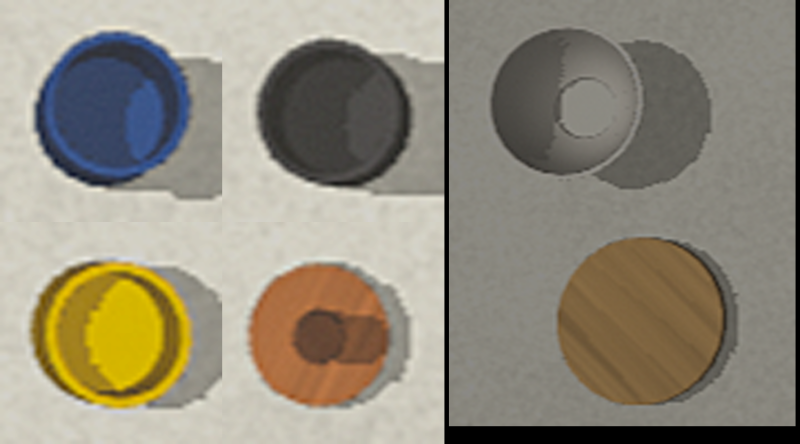

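```bash
cat >> h.py <<'E'
def outline(im,p,x,y,z0,z1,r,col=(0,0,255)):
    a=np.linspace(0,2*np.pi,60)
    for z in (z0,z1):
        q=proj(p,np.c_[x+r*np.cos(a),y+r*np.sin(a),0*a+z])
        cv2.polylines(im,[np.round(q*16).astype(int)],True,col,1,cv2.LINE_AA,4)
E
python3 - <<'E'
from h import *
p=P('top')
O={'tall':((375.6,236.1),.07,.009,.033),'mid':((241.1,252.7),.058,.009,.033),'low':((446.9,307.9),.046,.009,.033),'lid':((318.4,314.9),.017,.009,.033),'board':((156.5,310.2),.015,0,.065)}
im=cv2.imread('pics/scene1.png'); ps=P('scene'); k=4
ps2=(np.diag([k,k,1])@ps[0],ps[1],ps[2]); big=cv2.resize(im,None,fx=k,fy=k,interpolation=cv2.INTER_CUBIC)
tiles=[]
for n,(uv,z,z0,r) in O.items():
    X=ray(p,uv,z); print(n,X[:2].round(4))
    outline(big,ps2,X[0],X[1],z0,z,r)
    c=(proj(ps2,[X[0],X[1],z/2])[0]).astype(int); h=130 if n!='board' else 170
    t=big[c[1]-h:c[1]+h,c[0]-h:c[0]+h]; tiles.append(cv2.resize(t,(260,260)))
tiles.append(np.zeros_like(tiles[0]))
cv2.imwrite('pics/ov1.png',np.clip(1.4*np.vstack([np.hstack(tiles[:3]),np.hstack(tiles[3:])]),0,255))
E
```

```text
tall [ 0.64  -0.124]
mid [0.603  0.1432]
low [ 0.501  -0.2699]
lid [ 0.4807 -0.0137]
board [0.4837 0.3206][ WARN:0@0.418] global loadsave.cpp:1063 imwrite_ Unsupported depth image for selected encoder is fallbacked to CV_8U.
```

View pics/ov1.png

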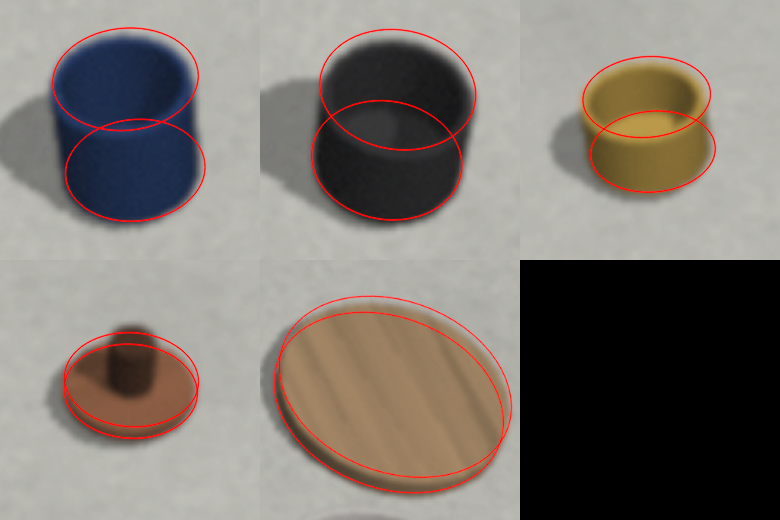

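The outlines in the scene view sit about 2 px high, much the same for every object. That is a common calibration offset, so the relative positions hold. I'll move above the blue canister and check with the wrist camera.

```bash
cat >> h.py <<'E'
def delta(x,y,z,s=None):
    s=s or telemetry.read_state(); R=cv2.Rodrigues(np.array(s['orientation'],float))[0]
    return (1000*R.T@(np.array([x,y,z])-s['tool_pos'])).round(1)
E
python3 -c "
from h import *
print(delta(.640,-.124,.25)); K,R,t=P('wrist'); print(-R.T@t,R[2],K)"
```

```text
[  52.5 -495.4  643.6]
[0.12777334 0.59168119 0.38401941] [ 0.27817826 -0.1044987  -0.95482819] [[402.74999846   0.         318.76890689]
 [  0.         402.74999846 244.54322207]
 [  0.           0.           1.        ]]
```

Emit:
step_arm(commands=[{"xyz": [0, -20, 26], "turn": [0, 0, 0], "grip": 93}, {"xyz": [0, -50, 65], "turn": [0, 0, 0], "grip": 93}, {"xyz": [0, -80, 104], "turn": [0, 0, 0], "grip": 93}, {"xyz": [0, -110, 143], "turn": [0, 0, 0], "grip": 93}, {"xyz": [0, -140, 182], "turn": [0, 0, 0], "grip": 93}, {"xyz": [0, -170, 221], "turn": [0, 0, 0], "grip": 93}, {"xyz": [0, -200, 260], "turn": [0, 0, 0], "grip": 93}, {"xyz": [0, -230, 299], "turn": [0, 0, 0], "grip": 93}, {"xyz": [0, -260, 338], "turn": [0, 0, 0], "grip": 93}, {"xyz": [0, -290, 377], "turn": [0, 0, 0], "grip": 93}, {"xyz": [0, -320, 416], "turn": [0, 0, 0], "grip": 93}, {"xyz": [0, -350, 455], "turn": [0, 0, 0], "grip": 93}])

```text
t: 1.6
tool_pos: [0.5137, 0.0764, 0.3024]
orientation: [0.276, 1.554, -0.276]
force: [0.1, -0.0, 0.3]
opening: 0.0931
```

Emit:
step_arm(commands=[{"xyz": [0, -30, 39], "turn": [0, 0, 0], "grip": 93}, {"xyz": [0, -60, 78], "turn": [0, 0, 0], "grip": 93}, {"xyz": [0, -90, 117], "turn": [0, 0, 0], "grip": 93}, {"xyz": [0, -120, 156], "turn": [0, 0, 0], "grip": 93}, {"xyz": [20, -138, 180], "turn": [0, 0, 0], "grip": 93}, {"xyz": [50, -145, 189], "turn": [0, 0, 0], "grip": 93}, {"xyz": [50, -145, 189], "turn": [0, 0, 0], "grip": 93}, {"xyz": [50, -145, 189], "turn": [0, 0, 0], "grip": 93}])

```text
t: 2.6
tool_pos: [0.6407, -0.1229, 0.2535]
orientation: [0.276, 1.553, -0.276]
force: [0.3, -0.3, 0.3]
opening: 0.0929
```

```bash
cat >> h.py <<'E'
def wrist(fn,objs):
    p=P('wrist'); im=read_camera('wrist')[:,:,::-1].copy(); cv2.imwrite(fn.replace('.png','_raw.png'),im)
    for o in objs: outline(im,p,*o)
    cv2.imwrite(fn,im); s=telemetry.read_state(); print(s['t'],s['tool_pos'].round(4),s['orientation'].round(3),s['q'].round(2),s['opening'])
    return p
E
python3 -c "
from h import *
wrist('pics/w1.png',[(.640,-.124,.009,.07,.033)]); print(delta(.640,-.124,.25))"
```

```text
2.65 [ 0.641  -0.1228  0.2543] [ 0.276  1.552 -0.275] [-0.27  0.29  1.39  0.    1.46 -1.49] 0.09331254972984575
[ 4.3 -1.5 -0.5]
```

View pics/w1.png

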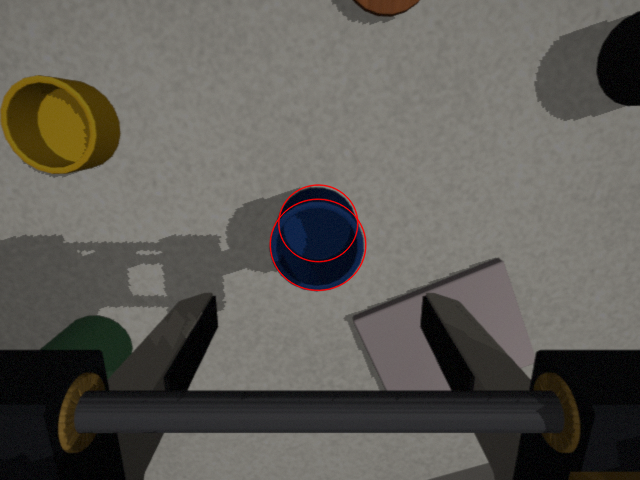

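The wrist view agrees with the estimate to about 1 mm; the outline sits on the rim, centred near (318,243). Next I descend and grasp.

Emit:
step_arm(commands=[{"xyz": [30, -1.5, -0.5], "turn": [0, 0, 0], "grip": 93}, {"xyz": [65, -1.5, -0.5], "turn": [0, 0, 0], "grip": 93}, {"xyz": [100, -1.5, -0.5], "turn": [0, 0, 0], "grip": 93}, {"xyz": [130, -1.5, -0.5], "turn": [0, 0, 0], "grip": 93}, {"xyz": [144, -1.5, -0.5], "turn": [0, 0, 0], "grip": 93}, {"xyz": [144, -1.5, -0.5], "turn": [0, 0, 0], "grip": 93}, {"xyz": [144, -1.5, -0.5], "turn": [0, 0, 0], "grip": 60}, {"xyz": [144, -1.5, -0.5], "turn": [0, 0, 0], "grip": 60}, {"xyz": [144, -1.5, -0.5], "turn": [0, 0, 0], "grip": 60}, {"xyz": [144, -1.5, -0.5], "turn": [0, 0, 0], "grip": 60}, {"xyz": [144, -1.5, -0.5], "turn": [0, 0, 0], "grip": 60}], force=25)

```text
t: 4.03
tool_pos: [0.6403, -0.1247, 0.1098]
orientation: [0.276, 1.552, -0.276]
force: [-0.8, 0.0, 5.2]
opening: 0.0672
```

Emit:
step_arm(commands=[{"xyz": [-10, 0, 0], "turn": [0, 0, 0], "grip": 60}, {"xyz": [-25, 0, 0], "turn": [0, 0, 0], "grip": 60}, {"xyz": [-50, 0, 0], "turn": [0, 0, 0], "grip": 60}, {"xyz": [-75, 0, 0], "turn": [0, 0, 0], "grip": 60}, {"xyz": [-100, 0, 0], "turn": [0, 0, 0], "grip": 60}, {"xyz": [-110, 0, 0], "turn": [0, 0, 0], "grip": 60}, {"xyz": [-110, 0, 0], "turn": [0, 0, 0], "grip": 60}])

```text
t: 4.9
tool_pos: [0.6401, -0.1247, 0.2197]
orientation: [0.276, 1.552, -0.276]
force: [-0.3, 0.5, -3.7]
opening: 0.067
```

```bash
python3 -c "
from h import *
s=telemetry.read_state(); print(s['tool_pos'],s['opening'],s['force']); print(delta(.484,.3206,.2),delta(.484,.3206,.125))"
```

```text
[ 0.64009612 -0.12469559  0.21967207] 0.06701219080338966 [-0.28294818  0.4603808  -3.72956844]
[  19.2  364.2 -300. ] [  94.2  364.2 -300.1]
```

Emit:
step_arm(commands=[{"xyz": [0, 12, -10], "turn": [0, 0, 0], "grip": 60}, {"xyz": [0, 36, -30], "turn": [0, 0, 0], "grip": 60}, {"xyz": [0, 72, -59], "turn": [0, 0, 0], "grip": 60}, {"xyz": [0, 109, -90], "turn": [0, 0, 0], "grip": 60}, {"xyz": [0, 146, -120], "turn": [0, 0, 0], "grip": 60}, {"xyz": [0, 182, -150], "turn": [0, 0, 0], "grip": 60}, {"xyz": [0, 218, -180], "turn": [0, 0, 0], "grip": 60}, {"xyz": [0, 255, -210], "turn": [0, 0, 0], "grip": 60}, {"xyz": [0, 291, -240], "turn": [0, 0, 0], "grip": 60}, {"xyz": [0, 328, -270], "turn": [0, 0, 0], "grip": 60}, {"xyz": [10, 352, -290], "turn": [0, 0, 0], "grip": 60}, {"xyz": [20, 364, -300], "turn": [0, 0, 0], "grip": 60}])

```text
t: 6.4
tool_pos: [0.4815, 0.3221, 0.1971]
orientation: [0.274, 1.555, -0.275]
force: [-0.0, 0.1, -3.0]
opening: 0.0665
```

Emit:
step_arm(commands=[{"xyz": [20, 0, 0], "turn": [0, 0, 0], "grip": 60}, {"xyz": [40, 0, 0], "turn": [0, 0, 0], "grip": 60}, {"xyz": [58, 0, 0], "turn": [0, 0, 0], "grip": 60}, {"xyz": [66, 0, 0], "turn": [0, 0, 0], "grip": 60}, {"xyz": [70, 0, 0], "turn": [0, 0, 0], "grip": 60}, {"xyz": [70, 0, 0], "turn": [0, 0, 0], "grip": 60}, {"xyz": [70, 0, 0], "turn": [0, 0, 0], "grip": 60}])

```text
t: 7.28
tool_pos: [0.484, 0.3208, 0.1296]
orientation: [0.277, 1.552, -0.275]
force: [0.8, -0.4, -3.2]
opening: 0.0665
```

```bash
python3 -c "
from h import *
s=telemetry.read_state(); print(s['tool_pos'],s['opening'],s['force']); print(delta(.484,.3206,.1248))
wrist('pics/w2.png',[(.484,.3206,0,.015,.065),(s['tool_pos'][0],s['tool_pos'][1],s['tool_pos'][2]-.1098+.009,s['tool_pos'][2]-.1098+.07,.033)])"
```

```text
[0.48404483 0.32075592 0.12958954] 0.06652259406289776 [ 0.75443521 -0.41563845 -3.24641838]
[ 4.8 -0.2  0. ]
7.325 [0.484  0.3208 0.1296] [ 0.277  1.552 -0.275] [ 0.5   0.23  1.71  0.    1.2  -0.72] 0.06678750620759837
```

View pics/w2.png

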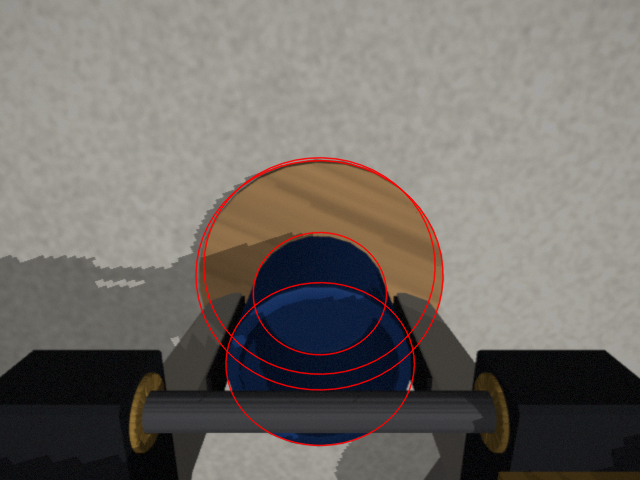

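The board edge (left 198, top 160) and the held canister both match the outlines within about 2 mm. Next I set it down and release.

Emit:
step_arm(commands=[{"xyz": [3, 0, 0], "turn": [0, 0, 0], "grip": 60}, {"xyz": [5, 0, 0], "turn": [0, 0, 0], "grip": 60}, {"xyz": [5, 0, 0], "turn": [0, 0, 0], "grip": 60}])

```text
t: 7.7
tool_pos: [0.4837, 0.3207, 0.1247]
orientation: [0.276, 1.553, -0.276]
force: [-3.1, -1.9, 5.2]
opening: 0.0669
```

Emit:
step_arm(commands=[{"xyz": [0, 0, 0], "turn": [0, 0, 0], "grip": 93}, {"xyz": [0, 0, 0], "turn": [0, 0, 0], "grip": 93}, {"xyz": [0, 0, 0], "turn": [0, 0, 0], "grip": 93}, {"xyz": [0, 0, 0], "turn": [0, 0, 0], "grip": 93}, {"xyz": [-25, 0, 0], "turn": [0, 0, 0], "grip": 93}, {"xyz": [-60, 0, 0], "turn": [0, 0, 0], "grip": 93}, {"xyz": [-100, 0, 0], "turn": [0, 0, 0], "grip": 93}, {"xyz": [-140, 0, 0], "turn": [0, 0, 0], "grip": 93}, {"xyz": [-140, 0, 0], "turn": [0, 0, 0], "grip": 93}])

```text
t: 8.82
tool_pos: [0.4853, 0.3215, 0.2684]
orientation: [0.28, 1.547, -0.272]
force: [-0.1, 0.3, -0.5]
opening: 0.0931
```

```bash
python3 -c "
from h import *
s=telemetry.read_state(); print(s['tool_pos'],s['opening'],s['force']); print(delta(.603,.1432,.2),delta(.603,.1432,.105))
wrist('pics/w3.png',[(.484,.3206,0,.015,.065),(.484,.3207,.024,.085,.033)])"
```

```text
[0.48530696 0.32149215 0.26838529] 0.0931067544220878 [-0.07368462  0.33909021 -0.50181885]
[  68.5 -127.2  171.6] [ 163.5 -127.8  171.1]
8.875 [0.4844 0.321  0.2657] [ 0.278  1.55  -0.274] [ 0.5   0.1   1.59 -0.    1.45 -0.72] 0.09271961561805572
```

View pics/w3.png

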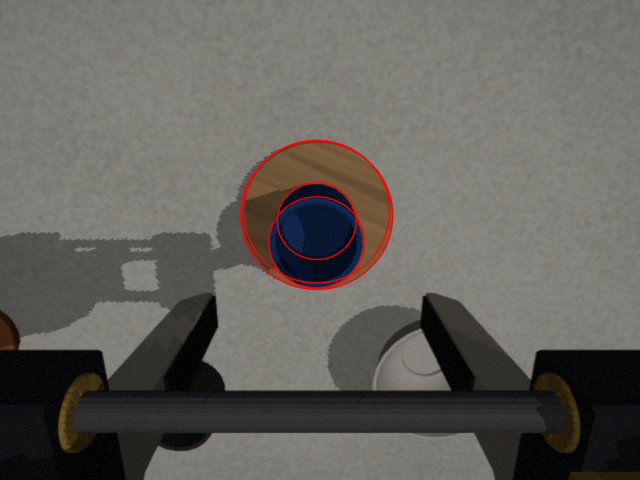

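Blue stands on the board and matches the predicted outline (rim near (316,243)). Charcoal is next.

Emit:
step_arm(commands=[{"xyz": [0, -10, 14], "turn": [0, 0, 0], "grip": 93}, {"xyz": [0, -32, 44], "turn": [0, 0, 0], "grip": 93}, {"xyz": [0, -58, 80], "turn": [0, 0, 0], "grip": 93}, {"xyz": [0, -84, 115], "turn": [0, 0, 0], "grip": 93}, {"xyz": [10, -110, 151], "turn": [0, 0, 0], "grip": 93}, {"xyz": [30, -126, 173], "turn": [0, 0, 0], "grip": 93}, {"xyz": [40, -126, 173], "turn": [0, 0, 0], "grip": 93}, {"xyz": [40, -126, 173], "turn": [0, 0, 0], "grip": 93}, {"xyz": [40, -126, 173], "turn": [0, 0, 0], "grip": 93}])

```text
t: 10.0
tool_pos: [0.6022, 0.1434, 0.224]
orientation: [0.275, 1.553, -0.275]
force: [0.9, 0.2, -0.2]
opening: 0.0932
```

```bash
python3 -c "
from h import *
wrist('pics/w4.png',[(.603,.1432,.009,.058,.033)]); print(delta(.603,.1432,.105))"
```

```text
10.05 [0.6024 0.1435 0.2245] [ 0.275  1.552 -0.275] [ 0.15  0.23  1.52  0.    1.39 -1.07] 0.09291458080050818
[119.5  -0.2   0.6]
```

View pics/w4.png

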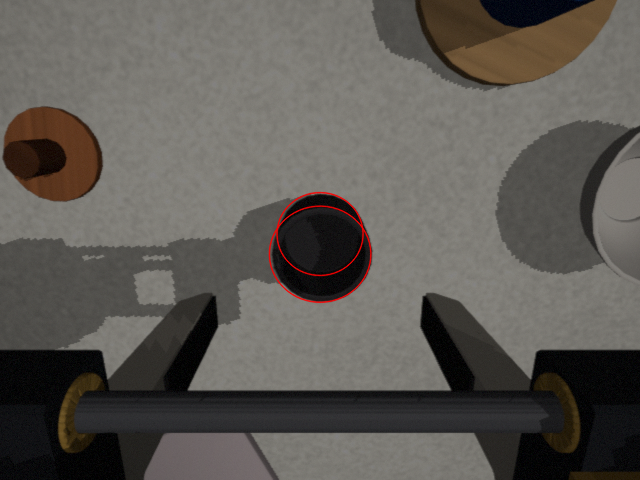

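Charcoal matches the outline, with its rim near (320,253).

Emit:
step_arm(commands=[{"xyz": [30, 0, 0.5], "turn": [0, 0, 0], "grip": 93}, {"xyz": [65, 0, 0.5], "turn": [0, 0, 0], "grip": 93}, {"xyz": [95, 0, 0.5], "turn": [0, 0, 0], "grip": 93}, {"xyz": [114, 0, 0.5], "turn": [0, 0, 0], "grip": 93}, {"xyz": [119.5, 0, 0.5], "turn": [0, 0, 0], "grip": 93}, {"xyz": [119.5, 0, 0.5], "turn": [0, 0, 0], "grip": 93}, {"xyz": [119.5, 0, 0.5], "turn": [0, 0, 0], "grip": 60}, {"xyz": [119.5, 0, 0.5], "turn": [0, 0, 0], "grip": 60}, {"xyz": [119.5, 0, 0.5], "turn": [0, 0, 0], "grip": 60}, {"xyz": [119.5, 0, 0.5], "turn": [0, 0, 0], "grip": 60}, {"xyz": [119.5, 0, 0.5], "turn": [0, 0, 0], "grip": 60}], force=25)

```text
t: 11.42
tool_pos: [0.6035, 0.1426, 0.1049]
orientation: [0.276, 1.552, -0.276]
force: [-0.7, 1.0, 3.9]
opening: 0.0664
```

Emit:
step_arm(commands=[{"xyz": [-10, 0, 0], "turn": [0, 0, 0], "grip": 60}, {"xyz": [-35, 0, 0], "turn": [0, 0, 0], "grip": 60}, {"xyz": [-70, 0, 0], "turn": [0, 0, 0], "grip": 60}, {"xyz": [-105, 0, 0], "turn": [0, 0, 0], "grip": 60}, {"xyz": [-130, 10, -14], "turn": [0, 0, 0], "grip": 60}, {"xyz": [-130, 32, -44], "turn": [0, 0, 0], "grip": 60}, {"xyz": [-130, 58, -80], "turn": [0, 0, 0], "grip": 60}, {"xyz": [-130, 84, -115], "turn": [0, 0, 0], "grip": 60}, {"xyz": [-130, 110, -151], "turn": [0, 0, 0], "grip": 60}, {"xyz": [-130, 126, -173], "turn": [0, 0, 0], "grip": 60}, {"xyz": [-130, 126, -173], "turn": [0, 0, 0], "grip": 60}, {"xyz": [-130, 126, -173], "turn": [0, 0, 0], "grip": 60}])

```text
t: 12.92
tool_pos: [0.4841, 0.3198, 0.2341]
orientation: [0.275, 1.553, -0.277]
force: [-0.4, -1.0, -0.9]
opening: 0.0662
```

```bash
python3 -c "
from h import *
s=telemetry.read_state(); print(s['tool_pos'],s['opening'],s['force']); print(delta(.4839,.3207,.190),delta(.4839,.3207,.181))
x,y,z=s['tool_pos'];z-=.105
wrist('pics/w5.png',[(.4839,.3207,.085,.085,.033),(x,y,z+.009,z+.058,.033)])"
```

```text
[0.48409341 0.31981429 0.2341377 ] 0.06621312582010197 [-0.39909479 -0.99052865 -0.94331043]
[44.1  0.8 -0.5] [53.1  0.8 -0.5]
12.975 [0.4844 0.3195 0.2342] [ 0.276  1.553 -0.277] [ 0.5   0.12  1.63 -0.    1.4  -0.72] 0.06609427852550219
```

View pics/w5.png

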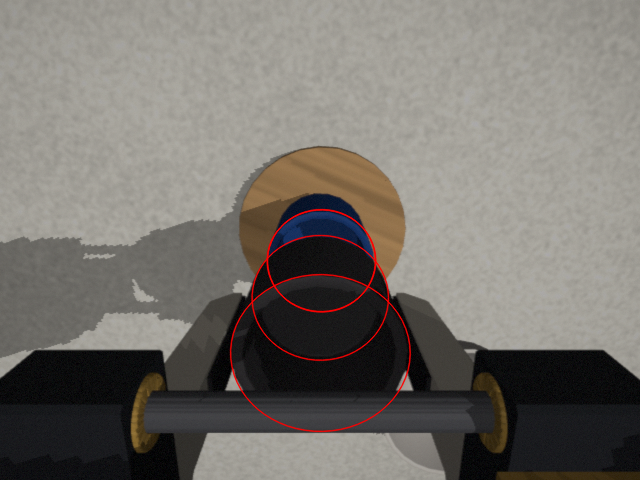

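Both rims lie on their outlines, so the pieces are aligned. I'll lower and watch the force.

Emit:
step_arm(commands=[{"xyz": [15, 1, -0.5], "turn": [0, 0, 0], "grip": 60}, {"xyz": [30, 1, -0.5], "turn": [0, 0, 0], "grip": 60}, {"xyz": [38, 1, -0.5], "turn": [0, 0, 0], "grip": 60}, {"xyz": [43, 1, -0.5], "turn": [0, 0, 0], "grip": 60}, {"xyz": [47, 1, -0.5], "turn": [0, 0, 0], "grip": 60}, {"xyz": [50, 1, -0.5], "turn": [0, 0, 0], "grip": 60}, {"xyz": [52, 1, -0.5], "turn": [0, 0, 0], "grip": 60}, {"xyz": [53, 1, -0.5], "turn": [0, 0, 0], "grip": 60}, {"xyz": [53, 1, -0.5], "turn": [0, 0, 0], "grip": 60}])

```text
t: 14.1
tool_pos: [0.4839, 0.3215, 0.1813]
orientation: [0.276, 1.553, -0.276]
force: [-0.1, 0.8, -0.6]
opening: 0.0663
```

Emit:
step_arm(commands=[{"xyz": [0.5, 0, 0], "turn": [0, 0, 0], "grip": 60}, {"xyz": [0.5, 0, 0], "turn": [0, 0, 0], "grip": 93}, {"xyz": [0.5, 0, 0], "turn": [0, 0, 0], "grip": 93}, {"xyz": [0.5, 0, 0], "turn": [0, 0, 0], "grip": 93}, {"xyz": [0.5, 0, 0], "turn": [0, 0, 0], "grip": 93}, {"xyz": [-20, 0, 0], "turn": [0, 0, 0], "grip": 93}, {"xyz": [-50, 0, 0], "turn": [0, 0, 0], "grip": 93}, {"xyz": [-85, 0, 0], "turn": [0, 0, 0], "grip": 93}, {"xyz": [-115, 0, 0], "turn": [0, 0, 0], "grip": 93}, {"xyz": [-120, 0, 0], "turn": [0, 0, 0], "grip": 93}, {"xyz": [-120, 0, 0], "turn": [0, 0, 0], "grip": 93}])

```text
t: 15.48
tool_pos: [0.4839, 0.3215, 0.3015]
orientation: [0.276, 1.553, -0.276]
force: [0.1, 1.2, -0.6]
opening: 0.0929
```

```bash
python3 -c "
from h import *
s=telemetry.read_state(); print(s['tool_pos'],s['opening'],s['force']); print(delta(.501,-.2699,.22),delta(.484,.3207,.3))
wrist('pics/w6.png',[(.484,.3207,.085,.134,.033)])"
```

```text
[0.4839281  0.32148388 0.30149183] 0.09291569663811099 [ 0.06621304  1.18697565 -0.61665337]
[  81.3 -549.3  219.8] [ 1.5 -0.7  0.3]
15.525 [0.4835 0.3213 0.3003] [ 0.275  1.554 -0.277] [ 0.5   0.08  1.55 -0.    1.52 -0.72] 0.09297591584964747
```

View pics/w6.png

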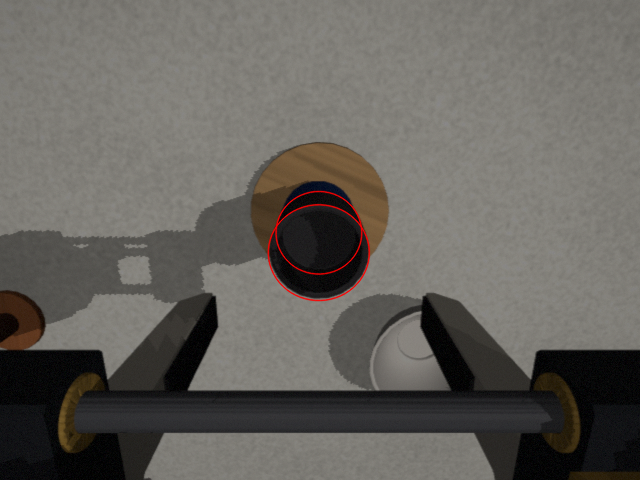

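Charcoal is seated; its rim is on the predicted outline near (319,252). Yellow is next.

Emit:
step_arm(commands=[{"xyz": [0, -14, 6], "turn": [0, 0, 0], "grip": 93}, {"xyz": [0, -45, 18], "turn": [0, 0, 0], "grip": 93}, {"xyz": [0, -85, 34], "turn": [0, 0, 0], "grip": 93}, {"xyz": [0, -130, 52], "turn": [0, 0, 0], "grip": 93}, {"xyz": [0, -175, 70], "turn": [0, 0, 0], "grip": 93}, {"xyz": [0, -220, 88], "turn": [0, 0, 0], "grip": 93}, {"xyz": [0, -265, 106], "turn": [0, 0, 0], "grip": 93}, {"xyz": [0, -310, 124], "turn": [0, 0, 0], "grip": 93}, {"xyz": [0, -355, 142], "turn": [0, 0, 0], "grip": 93}, {"xyz": [0, -400, 160], "turn": [0, 0, 0], "grip": 93}, {"xyz": [0, -445, 178], "turn": [0, 0, 0], "grip": 93}, {"xyz": [0, -485, 194], "turn": [0, 0, 0], "grip": 93}])

```text
t: 17.02
tool_pos: [0.4976, -0.2029, 0.3]
orientation: [0.277, 1.555, -0.277]
force: [0.3, 0.7, 1.0]
opening: 0.0932
```

Emit:
step_arm(commands=[{"xyz": [10, -30, 12], "turn": [0, 0, 0], "grip": 93}, {"xyz": [30, -55, 22], "turn": [0, 0, 0], "grip": 93}, {"xyz": [60, -64, 26], "turn": [0, 0, 0], "grip": 93}, {"xyz": [80, -64, 26], "turn": [0, 0, 0], "grip": 93}, {"xyz": [80, -64, 26], "turn": [0, 0, 0], "grip": 93}, {"xyz": [80, -64, 26], "turn": [0, 0, 0], "grip": 93}])

```text
t: 17.77
tool_pos: [0.5015, -0.2695, 0.2221]
orientation: [0.275, 1.552, -0.276]
force: [-0.5, -0.2, -0.4]
opening: 0.0932
```

```bash
python3 -c "
from h import *
wrist('pics/w7.png',[(.501,-.2699,.009,.046,.033)]); print(delta(.501,-.2699,.097))"
```

```text
17.825 [ 0.5018 -0.2696  0.2226] [ 0.275  1.551 -0.276] [-0.58  0.1   1.67  0.    1.37 -1.8 ] 0.09289681271106519
[125.6  -0.5  -0.9]
```

View pics/w7.png

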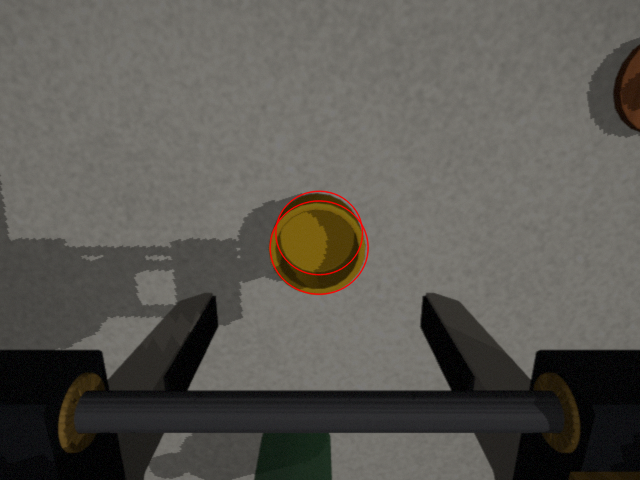

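The yellow rim matches within about 1 px, near (319,248).

Emit:
step_arm(commands=[{"xyz": [30, -0.5, -0.5], "turn": [0, 0, 0], "grip": 93}, {"xyz": [65, -0.5, -0.5], "turn": [0, 0, 0], "grip": 93}, {"xyz": [100, -0.5, -0.5], "turn": [0, 0, 0], "grip": 93}, {"xyz": [120, -0.5, -0.5], "turn": [0, 0, 0], "grip": 93}, {"xyz": [125.5, -0.5, -0.5], "turn": [0, 0, 0], "grip": 93}, {"xyz": [125.5, -0.5, -0.5], "turn": [0, 0, 0], "grip": 93}, {"xyz": [125.5, -0.5, -0.5], "turn": [0, 0, 0], "grip": 60}, {"xyz": [125.5, -0.5, -0.5], "turn": [0, 0, 0], "grip": 60}, {"xyz": [125.5, -0.5, -0.5], "turn": [0, 0, 0], "grip": 60}, {"xyz": [125.5, -0.5, -0.5], "turn": [0, 0, 0], "grip": 60}, {"xyz": [125.5, -0.5, -0.5], "turn": [0, 0, 0], "grip": 60}], force=25)

```text
t: 19.2
tool_pos: [0.5009, -0.2703, 0.0963]
orientation: [0.276, 1.552, -0.276]
force: [-0.1, 1.0, 5.2]
opening: 0.0666
```

Emit:
step_arm(commands=[{"xyz": [-10, 0, 0], "turn": [0, 0, 0], "grip": 60}, {"xyz": [-35, 0, 0], "turn": [0, 0, 0], "grip": 60}, {"xyz": [-75, 0, 0], "turn": [0, 0, 0], "grip": 60}, {"xyz": [-115, 10, -4], "turn": [0, 0, 0], "grip": 60}, {"xyz": [-150, 30, -12], "turn": [0, 0, 0], "grip": 60}, {"xyz": [-175, 60, -24], "turn": [0, 0, 0], "grip": 60}, {"xyz": [-180, 100, -40], "turn": [0, 0, 0], "grip": 60}, {"xyz": [-180, 145, -58], "turn": [0, 0, 0], "grip": 60}, {"xyz": [-180, 190, -76], "turn": [0, 0, 0], "grip": 60}, {"xyz": [-180, 235, -94], "turn": [0, 0, 0], "grip": 60}, {"xyz": [-180, 280, -112], "turn": [0, 0, 0], "grip": 60}, {"xyz": [-180, 325, -130], "turn": [0, 0, 0], "grip": 60}])

```text
t: 20.7
tool_pos: [0.4899, 0.0814, 0.2758]
orientation: [0.276, 1.553, -0.276]
force: [1.3, 1.0, -3.0]
opening: 0.0665
```

Emit:
step_arm(commands=[{"xyz": [0, 40, -16], "turn": [0, 0, 0], "grip": 60}, {"xyz": [0, 80, -32], "turn": [0, 0, 0], "grip": 60}, {"xyz": [0, 120, -48], "turn": [0, 0, 0], "grip": 60}, {"xyz": [0, 160, -64], "turn": [0, 0, 0], "grip": 60}, {"xyz": [0, 195, -78], "turn": [0, 0, 0], "grip": 60}, {"xyz": [0, 215, -86], "turn": [0, 0, 0], "grip": 60}, {"xyz": [0, 224, -90], "turn": [0, 0, 0], "grip": 60}, {"xyz": [0, 224, -90], "turn": [0, 0, 0], "grip": 60}, {"xyz": [0, 224, -90], "turn": [0, 0, 0], "grip": 60}])

```text
t: 21.82
tool_pos: [0.4835, 0.3201, 0.2757]
orientation: [0.276, 1.553, -0.277]
force: [0.2, -0.2, -1.9]
opening: 0.0669
```

```bash
python3 -c "
from h import *
s=telemetry.read_state(); print(s['tool_pos'],s['opening'],s['force']); print(delta(.4838,.3213,.222))
x,y,z=s['tool_pos'];z-=.097
wrist('pics/w8.png',[(.4838,.3213,.134,.134,.033),(x,y,z+.009,z+.046,.033)])"
```

```text
[0.48348852 0.32010983 0.27571254] 0.06693521744589026 [ 0.22121723 -0.19783775 -1.92797004]
[53.7  1.3 -0.1]
21.875 [0.4835 0.3201 0.2758] [ 0.277  1.553 -0.277] [ 0.5   0.09  1.58 -0.    1.47 -0.72] 0.0668045363457442
```

View pics/w8.png

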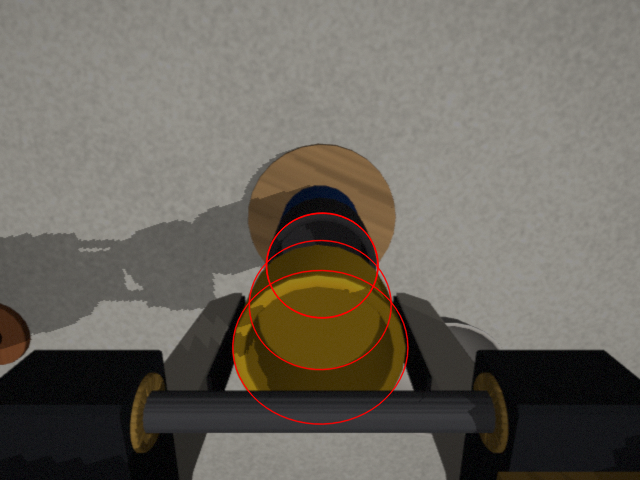

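The yellow canister and the charcoal rim (near (322,265)) both lie on their outlines. I'll lower and release.

Emit:
step_arm(commands=[{"xyz": [15, 1, 0], "turn": [0, 0, 0], "grip": 60}, {"xyz": [30, 1, 0], "turn": [0, 0, 0], "grip": 60}, {"xyz": [38, 1, 0], "turn": [0, 0, 0], "grip": 60}, {"xyz": [43, 1, 0], "turn": [0, 0, 0], "grip": 60}, {"xyz": [47, 1, 0], "turn": [0, 0, 0], "grip": 60}, {"xyz": [50, 1, 0], "turn": [0, 0, 0], "grip": 60}, {"xyz": [52.5, 1, 0], "turn": [0, 0, 0], "grip": 60}, {"xyz": [54, 1, 0], "turn": [0, 0, 0], "grip": 60}, {"xyz": [54.5, 1, 0], "turn": [0, 0, 0], "grip": 60}, {"xyz": [54.5, 1, 0], "turn": [0, 0, 0], "grip": 60}])

```text
t: 23.12
tool_pos: [0.4837, 0.3221, 0.2214]
orientation: [0.276, 1.553, -0.276]
force: [0.8, -0.1, -2.2]
opening: 0.0665
```

Emit:
step_arm(commands=[{"xyz": [0, 0, 0], "turn": [0, 0, 0], "grip": 93}, {"xyz": [0, 0, 0], "turn": [0, 0, 0], "grip": 93}, {"xyz": [0, 0, 0], "turn": [0, 0, 0], "grip": 93}, {"xyz": [0, 0, 0], "turn": [0, 0, 0], "grip": 93}, {"xyz": [-20, 0, 0], "turn": [0, 0, 0], "grip": 93}, {"xyz": [-50, 0, 0], "turn": [0, 0, 0], "grip": 93}, {"xyz": [-85, 0, 0], "turn": [0, 0, 0], "grip": 93}, {"xyz": [-100, 0, 0], "turn": [0, 0, 0], "grip": 93}, {"xyz": [-100, 0, 0], "turn": [0, 0, 0], "grip": 93}, {"xyz": [-100, 0, 0], "turn": [0, 0, 0], "grip": 93}])

```text
t: 24.38
tool_pos: [0.4831, 0.3219, 0.3197]
orientation: [0.275, 1.555, -0.277]
force: [0.1, -0.6, -0.4]
opening: 0.093
```

```bash
python3 -c "
from h import *
s=telemetry.read_state(); print(s['tool_pos'],s['opening'],s['force']); print(delta(.4807,-.0137,.22))
wrist('pics/w9.png',[(.4838,.321,.134,.171,.033)])"
```

```text
[0.48314797 0.32186146 0.31974701] 0.09297263480988253 [ 0.07083199 -0.62653932 -0.40289628]
[ 100.1 -315.7  113.5]
24.425 [0.483  0.3218 0.3194] [ 0.275  1.555 -0.277] [ 0.5   0.07  1.52  0.    1.55 -0.72] 0.09280887619734475
```

View pics/w9.png

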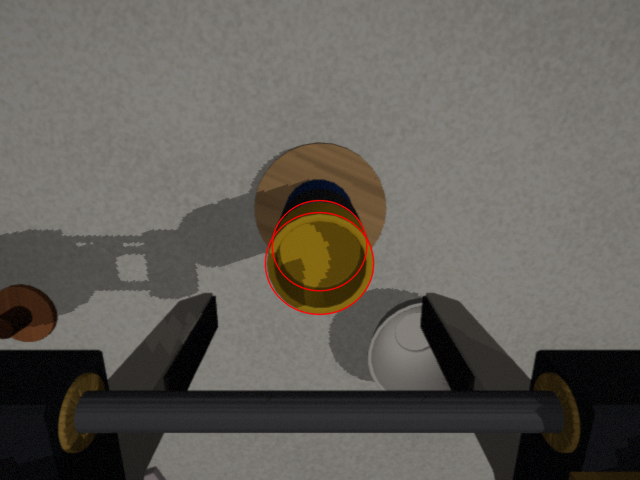

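Yellow is seated, with its rim on the outline near (319,264). The lid is next.

Emit:
step_arm(commands=[{"xyz": [0, -15, 5], "turn": [0, 0, 0], "grip": 93}, {"xyz": [0, -50, 18], "turn": [0, 0, 0], "grip": 93}, {"xyz": [0, -95, 34], "turn": [0, 0, 0], "grip": 93}, {"xyz": [0, -140, 50], "turn": [0, 0, 0], "grip": 93}, {"xyz": [0, -185, 66], "turn": [0, 0, 0], "grip": 93}, {"xyz": [20, -230, 82], "turn": [0, 0, 0], "grip": 93}, {"xyz": [40, -270, 97], "turn": [0, 0, 0], "grip": 93}, {"xyz": [65, -300, 107], "turn": [0, 0, 0], "grip": 93}, {"xyz": [90, -316, 113], "turn": [0, 0, 0], "grip": 93}, {"xyz": [100, -316, 113], "turn": [0, 0, 0], "grip": 93}, {"xyz": [100, -316, 113], "turn": [0, 0, 0], "grip": 93}, {"xyz": [100, -316, 113], "turn": [0, 0, 0], "grip": 93}])

```text
t: 25.92
tool_pos: [0.4812, -0.0129, 0.2223]
orientation: [0.275, 1.552, -0.275]
force: [-0.3, -0.3, -0.1]
opening: 0.0931
```

```bash
python3 -c "
from h import *
s=telemetry.read_state()
wrist('pics/w10.png',[(.4807,-.0137,.017,.009,.033),(.4807,-.0137,.017,.047,.012)]); print(delta(.4807,-.0137,.103))"
```

```text
25.975 [ 0.4814 -0.0129  0.2224] [ 0.275  1.551 -0.275] [-0.13 -0.14  1.91  0.    1.37 -1.35] 0.09323986201670094
[119.4  -1.   -0.5]
```

View pics/w10.png

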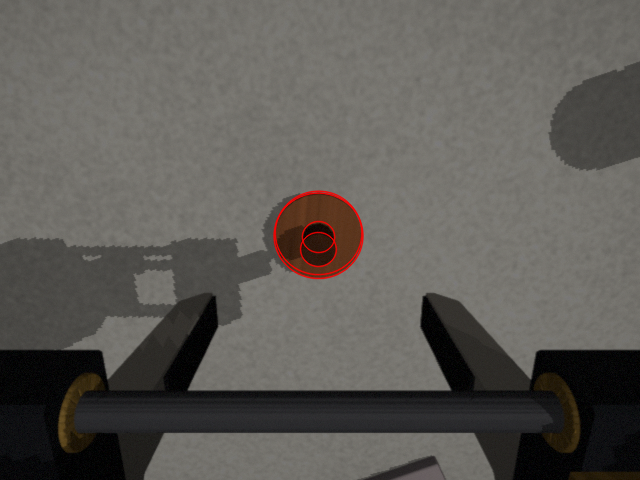

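Emit:
step_arm(commands=[{"xyz": [30, -1, -0.5], "turn": [0, 0, 0], "grip": 93}, {"xyz": [65, -1, -0.5], "turn": [0, 0, 0], "grip": 93}, {"xyz": [95, -1, -0.5], "turn": [0, 0, 0], "grip": 93}, {"xyz": [113, -1, -0.5], "turn": [0, 0, 0], "grip": 93}, {"xyz": [119, -1, -0.5], "turn": [0, 0, 0], "grip": 70}, {"xyz": [119, -1, -0.5], "turn": [0, 0, 0], "grip": 35}, {"xyz": [119, -1, -0.5], "turn": [0, 0, 0], "grip": 18}, {"xyz": [119, -1, -0.5], "turn": [0, 0, 0], "grip": 18}, {"xyz": [119, -1, -0.5], "turn": [0, 0, 0], "grip": 18}, {"xyz": [119, -1, -0.5], "turn": [0, 0, 0], "grip": 18}, {"xyz": [119, -1, -0.5], "turn": [0, 0, 0], "grip": 18}, {"xyz": [119, -1, -0.5], "turn": [0, 0, 0], "grip": 18}], force=20)

```text
t: 27.48
tool_pos: [0.48, -0.0142, 0.1023]
orientation: [0.276, 1.553, -0.276]
force: [0.2, 0.2, 0.5]
opening: 0.0239
```

Emit:
step_arm(commands=[{"xyz": [-10, 0, 0], "turn": [0, 0, 0], "grip": 18}, {"xyz": [-35, 0, 0], "turn": [0, 0, 0], "grip": 18}, {"xyz": [-75, 0, 0], "turn": [0, 0, 0], "grip": 18}, {"xyz": [-115, 0, 0], "turn": [0, 0, 0], "grip": 18}, {"xyz": [-155, 15, -5], "turn": [0, 0, 0], "grip": 18}, {"xyz": [-190, 40, -14], "turn": [0, 0, 0], "grip": 18}, {"xyz": [-205, 80, -28], "turn": [0, 0, 0], "grip": 18}, {"xyz": [-205, 120, -43], "turn": [0, 0, 0], "grip": 18}, {"xyz": [-205, 160, -57], "turn": [0, 0, 0], "grip": 18}, {"xyz": [-205, 200, -71], "turn": [0, 0, 0], "grip": 18}, {"xyz": [-205, 240, -85], "turn": [0, 0, 0], "grip": 18}, {"xyz": [-205, 275, -98], "turn": [0, 0, 0], "grip": 18}])

```text
t: 28.98
tool_pos: [0.4824, 0.2792, 0.3079]
orientation: [0.276, 1.553, -0.275]
force: [0.7, -0.3, -1.0]
opening: 0.0235
```

Emit:
step_arm(commands=[{"xyz": [0, 25, -9], "turn": [0, 0, 0], "grip": 18}, {"xyz": [0, 38, -13], "turn": [0, 0, 0], "grip": 18}, {"xyz": [0, 41.5, -14.5], "turn": [0, 0, 0], "grip": 18}, {"xyz": [0, 41.5, -14.5], "turn": [0, 0, 0], "grip": 18}, {"xyz": [0, 41.5, -14.5], "turn": [0, 0, 0], "grip": 18}])

```text
t: 29.6
tool_pos: [0.4836, 0.3208, 0.3074]
orientation: [0.277, 1.553, -0.277]
force: [0.4, 0.1, -0.9]
opening: 0.0236
```

```bash
python3 -c "
from h import *
s=telemetry.read_state(); print(s['tool_pos'],s['opening'],s['force']); print(delta(.4837,.3215,.1023+.162))
x,y,z=s['tool_pos'];z-=.1023
wrist('pics/w11.png',[(.4837,.3215,.171,.171,.033),(x,y,z+.009,z+.017,.033)])"
```

```text
[0.48362058 0.32078637 0.30736858] 0.02356066978941735 [ 0.42303773  0.05208052 -0.85377301]
[43.1  0.7 -0.2]
29.65 [0.4836 0.3208 0.3074] [ 0.277  1.553 -0.277] [ 0.5   0.08  1.54 -0.    1.53 -0.72] 0.023325257627532466
```

View pics/w11.png

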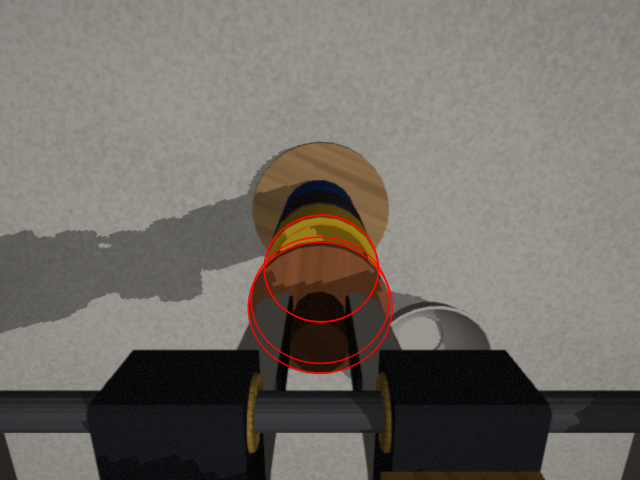

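The lid is aligned over the yellow rim within about 1-2 mm. I'll lower and release.

Emit:
step_arm(commands=[{"xyz": [12, 0.5, 0], "turn": [0, 0, 0], "grip": 18}, {"xyz": [24, 0.5, 0], "turn": [0, 0, 0], "grip": 18}, {"xyz": [31, 0.5, 0], "turn": [0, 0, 0], "grip": 18}, {"xyz": [35, 0.5, 0], "turn": [0, 0, 0], "grip": 18}, {"xyz": [38, 0.5, 0], "turn": [0, 0, 0], "grip": 18}, {"xyz": [41, 0.5, 0], "turn": [0, 0, 0], "grip": 18}, {"xyz": [43, 0.5, 0], "turn": [0, 0, 0], "grip": 18}, {"xyz": [43, 0.5, 0], "turn": [0, 0, 0], "grip": 18}, {"xyz": [43, 0.5, 0], "turn": [0, 0, 0], "grip": 18}])

```text
t: 30.78
tool_pos: [0.4836, 0.3221, 0.2643]
orientation: [0.276, 1.553, -0.276]
force: [0.5, -0.4, -0.0]
opening: 0.0237
```

Emit:
step_arm(commands=[{"xyz": [0, 0, 0], "turn": [0, 0, 0], "grip": 60}, {"xyz": [0, 0, 0], "turn": [0, 0, 0], "grip": 60}, {"xyz": [0, 0, 0], "turn": [0, 0, 0], "grip": 60}, {"xyz": [0, 0, 0], "turn": [0, 0, 0], "grip": 60}, {"xyz": [-20, 0, 0], "turn": [0, 0, 0], "grip": 60}, {"xyz": [-50, 0, 0], "turn": [0, 0, 0], "grip": 60}, {"xyz": [-80, 0, 0], "turn": [0, 0, 0], "grip": 60}, {"xyz": [-90, 0, 0], "turn": [0, 0, 0], "grip": 60}, {"xyz": [-90, 0, 0], "turn": [0, 0, 0], "grip": 60}, {"xyz": [-90, 0, 0], "turn": [0, 0, 0], "grip": 60}])

```text
t: 32.02
tool_pos: [0.4832, 0.3219, 0.3528]
orientation: [0.275, 1.555, -0.277]
force: [0.4, -0.0, -0.8]
opening: 0.0602
```

```bash
python3 -c "
from h import *
s=telemetry.read_state(); print(s['tool_pos'],s['opening'],s['force'])
wrist('pics/w12.png',[(.4837,.3213,.171,.179,.033),(.4837,.3213,.209,.209,.012)])
im=save('scene','pics/s2.png'); cv2.imwrite('pics/s2.png',im[:,:,::-1])
p=P('scene'); a=im[:,:,::-1].copy()
for o in [(.4837,.3213,.024,.085,.033),(.4837,.3213,.134,.171,.033),(.4837,.3213,.179,.209,.012)]: pass
c=a[120:340,390:570]; b=cv2.imread('pics/w12.png')[100:400,180:500]
A=cv2.resize(c,(400,489),interpolation=cv2.INTER_CUBIC); B=cv2.resize(b,(400,375)); M=np.zeros((489,800,3),np.uint8); M[:,:400]=A; M[:375,400:]=B
cv2.imwrite('pics/fin.png',np.clip(M*1.3,0,255).astype(np.uint8))"
```

```text
[0.4832266  0.32187895 0.3528189 ] 0.06016075416703505 [ 0.38795686 -0.04250759 -0.82273435]
32.075 [0.4831 0.3219 0.3526] [ 0.275  1.555 -0.277] [ 0.5   0.06  1.47 -0.    1.61 -0.72] 0.059877527026156445
```

View pics/fin.png

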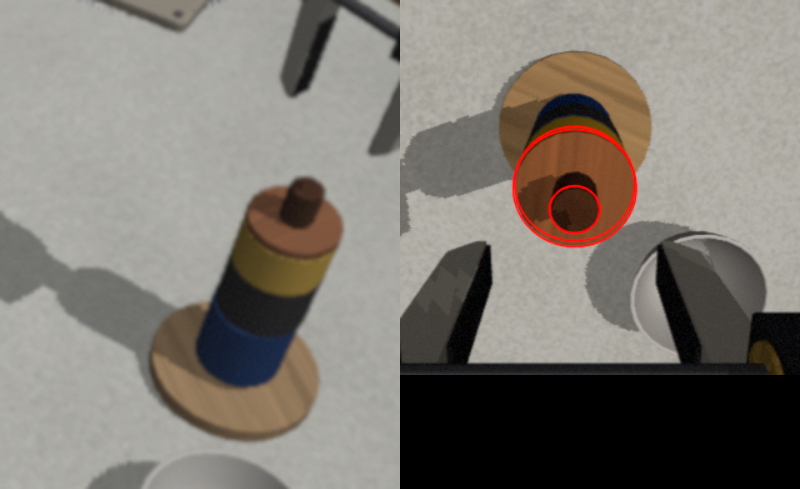

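The tower is complete. The lid disc and knob sit on the outlines for the seated height, and the scene view shows flush seams with no tilt between pieces. The gripper is clear, so I'll hand the job in.

```bash
python3 -c "
from h import *
im=read_camera('top'); a=cv2.imread('pics/top1.png'); d=cv2.absdiff(a,im[:,:,::-1].copy()).max(2)
print('bottle diff',(d[195:245,465:530]>25).sum(),'bowl diff',(d[198:258,98:160]>25).sum())
print(robot.close_job())"
```

```text
bottle diff 0 bowl diff 0
the job is handed in; nothing more can be done
None
```

I built the tower on the middle of the round board in order: blue, charcoal, yellow, then the lid. Each piece was let go before the next was added, and I handed the job in at about 32 s of the 112 s allowed.

- **Seating:** the last wrist view has the lid's disc and knob on their predicted fully seated outlines, within about 1–2 mm. The last scene view shows the tower straight, with no gaps between pieces.
- **Position:** the tower stands within about 2 mm of the board's measured centre.
- **Bottle and bowl:** a before/after comparison of the top camera pictures showed no change at either one.
- **Gripper:** it ended open, about 60 mm clear above the tower.
- **Disagreement:** at the start, the scene camera was off by about 2 px (roughly 4 mm) from the top camera, by much the same amount for every object. I took this as calibration error and relied on the top and wrist cameras, which agreed within about 1–2 mm.

No check failed. The job reported no verdict on hand-in.

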